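# Pop open the sample cover of the blue-latched colour reader

### The arm

A 6-joint arm with a two-finger parallel gripper is mounted at the origin on the work surface. World frame = base frame: x ahead of the robot, y to its left, z up, the work surface at z = 0. Lengths are in m, angles in rad, forces in N, time in s.
With the tool pointing down it reaches from about 0.3 to 0.875 m from the base axis. Payload 6.4 kg.
Tool frame: the origin (TCP) lies at the very end of the fingers, on their centre line; the grasp point (between the pads) lies 19 mm behind it; z points along the fingers, y is the direction in which the jaws open and shut (so a half turn about z gives the same grasp; the last joint's range is limited). The gripper opens to 85 mm and grips with 20 to 120 N. Pads are 22 mm wide; open, the fingers measure 114 mm over their backs; the gripper's body (76 mm by 85 mm) begins 54 mm behind the grasp point. The pads swing forward as they close: fully open they stand 13 mm farther back than shut.
Start: joints at [1.011, 0.181, 1.607, -0, 1.354, -0.206], TCP at [0.199, 0.539, 0.231] pointing down, gripper open.
Joint ranges: [-2.99, 2.99], [-0.89, 2.07], [0.3, 2.58], [-1.14, 4.28], [0, 2.63], [-3.12, 3.12]. Speed limits (rad/s): [2.57, 2.57, 3.01, 3.14, 3.14, 3.14].

### API

Orientations are given as a unit quaternion [w, x, y, z].
In Python, from bench import * gives the robot as it stands.
- The arm moves only by the tool arm_command, never from a script. Its argument "motion" is text: rows parted by semicolons, each of 7 numbers parted by spaces: the shift along the tool's x, y, z in units of 0.2 m (1.0 is 0.2 m), then the turn, a rotation vector about the tool's x, y, z in units of 60 degrees (1.0 is 60 degrees), then the opening, from 0 (shut) to 1 (fully open). In form: tx ty tz ax ay az grip; .... A call has 1 to 10 rows; each row shifts and turns the pose as measured when the row begins, along the tool's axes as they then stand; what a row does not reach is not made up. A row lasts 1/12 s, in which the tool goes at most 41.7 mm and 7.16 degrees, less where a joint would pass 70% of its speed; a pose out of reach is approached as far as the arm can. A call with a number of a shift or a turn outside -1 to 1 is refused whole. A call with a gripper value outside its range is refused whole. The fingers move at their own pace and stop on an object; the grip force is fixed at half the most. Time passes only in rows, so rows that do not move let the fingers close. It gives the time, the measured TCP pose, the force and the opening at its end, in the units of the state.
- get_obs(): the state, without advancing time (a new reading comes with each control period).
- camera(name): name is "scene" or "top" or "wrist"; returns a dict with "img" (420x560x3 uint8, red, green, blue), "intrinsics" (3x3 intrinsics, pixels), "distortion" ([k1, k2, p1, p2, k3] as OpenCV has them; the pictures are not rectified), "pose" (4x4, takes a point from camera to world coordinates); the wrist camera has in their place "mount" (4x4, takes a point from camera to tool coordinates, whose origin is the TCP and whose axes are the flange's). Camera axes: x right, y down, z forward; pixel columns grow to the right and rows downward; lengths in m; the calibration is good to about 2 mm. A picture is of the moment at which its call begins: read the wrist's pose just before it. There is no depth.
- hand_in(): hands the job in, once; it reports no verdict.
Trained networks look in the newest picture that a camera, given by its name, has taken for a name from the list of things; names that differ only in an ending like _2 or _b are one class to them, and where a whole thing is asked for, a point or a joint stands for the part that bears it (a point fixed in the world has none). Each returns a list of dicts, best first, with "conf" (0 to 1); they miss things now and then, are a little off and sometimes report something else, mostly with a low value. They report only what shows in the picture. A call takes as long as a camera call.
- search_frame(camera, target): "box" ([left, top, right, bottom] in pixels, round what is visible of it).
The state is a dict: "time_s": time; "q": joint angles; "dq": joint speeds; "joint_efforts": joint torques, N m; "eef_pos": TCP position; "eef_rot": TCP orientation; "wrist_force": force on the tool from outside, world axes, zero at the start; "torque": the same for the moment, N m; "opening": opening from 0.0 (shut) to 1.0 (fully open).
Only numpy, scipy, OpenCV 4.12 (cv2) and the standard library are available. Lean on these libraries where they do the work, as an engineer would, in place of code of your own. Each camera call takes 0.05 s, during which the arm holds its last target.

### The job

Two colour readers stand on the paint-mixing bench. On the one with the blue thumb latch, slide the latch sideways along its slot, the way its white arrow points, until the sprung cover over the sample well pops up, and leave that cover standing open; the reader with the green latch must stay shut.

Things in the scene. Friction and masses are not known exactly. Their poses are not given: they have to be found in the camera images.
- blue_knob (a point): Centre of the blue thumb knob of the wanted reader, an upright block 22 (x) by 14 (y) by 20 mm high on the reader's flat front deck; the deck is 10 mm below this point and 60 mm above the bench. Axes: z up, +y the way it slides to release (the white arrow), +x towards the cover. Beside it along y only bare deck for 45 mm. A steel tongue 10 mm wide runs 27 mm in +x, its top 13 mm over the deck.
- blue_latch (a joint): Travel of the blue latch along its +y, in m: 0 at rest, 0.022 at the stop; the cover is freed at about 0.013. It takes about 1 to 4 N and springs back when let go. The green-latched reader is the same except for its colour.
- blue_cover (a joint): Angle of the blue reader's cover, rad: near 0 shut, 1.75 fully open. White plate, 95 mm long, 118 wide, 8 thick, blue patch; near edge 30 mm in +x of the knob's centre, top 9 mm over the deck, hinged at its far edge, swinging up and away from the knob. Once freed its spring (1 to 2 N at the edge) opens it fully within about a second and holds it.
- green_cover (a joint): Angle of the other reader's cover (green patch, green latch), rad: near 0 is shut. It must stay shut.

How it is judged:
On the way:
1. the blue latch is slid along its slot far enough to free the cover (value of joint blue_latch above 0.011 m), for 0.05 s.
At the end, for the whole second after the job is handed in: The blue reader's cover stands open (more than 1.2 rad) and at rest, freed by sliding its latch at least 11 mm, and the green reader's cover is shut (under 0.15 rad) (value of joint blue_cover above 1.2 rad and velocity of joint blue_cover between -0.3 and 0.3 rad/s and value of joint green_cover below 0.15 rad); the robot touches nothing.
It fails at once if the green reader's cover comes open (0.15 rad or more) (value of joint green_cover above 0.15 rad).
It also fails if it takes over 32 s, if anything falls off the work surface, if the arm or the gripper's body presses on something with over 40 N, if the wrist force passes 120 N, or if a joint passes its speed limit or range.

## Working session

There is one attempt and no reset: what is moved stays moved. The work goes in short steps, Python scripts to look and compute and a tool call to move; the robot and the scene stay as the last step left them, time stands still between calls to the robot, and variables do not carry over. Pictures are saved under pics/ and viewed, and the job is handed in when it is done.

Besides the shell and the picture viewer there is one more tool, called after "Request:" as name(argument=value, ...), one argument or row to a line, values as JSON. arm_command: Moves the arm, as the interface text tells. Shifts and turns lie within -1 to 1; 1 stands for 0.2 m of shift or 60 degrees of turn. Its arguments: {"type":"object","properties":{"motion":{"type":"string"}},"required":["motion"]}

```bash
mkdir -p pics; ls
python3 - <<'E'
from bench import *
import cv2
o=get_obs(); print(o['time_s'],o['eef_pos'],o['eef_rot'],o['opening'])
for n in ['scene','top']:
    c=camera(n); cv2.imwrite(f'pics/{n}0.png',c['img'][:,:,::-1])
    print(n,c['intrinsics'],c['distortion'],c['pose'])
    for t in ['blue_knob','blue_cover','green_cover','blue_latch']:
        print(t,search_frame(n,t))
E
```

```text
pics
0.0 [0.19888477 0.53892151 0.23037041] [-3.32280579e-04  1.75945940e-01  9.84399442e-01 -8.09130043e-04] 1.0010211814797203
scene [[546.48864663   0.         280.89540869]
 [  0.         546.48864663 211.46327393]
 [  0.           0.           1.        ]] [-0.15554942  0.          0.          0.          0.        ] [[-0.61480147  0.59738822 -0.51492376  1.086613  ]
 [ 0.78862437  0.45776216 -0.41051845  0.37794105]
 [-0.00952627 -0.65846877 -0.75254776  0.840706  ]
 [ 0.          0.          0.          1.        ]]
blue_knob [{'box': [244.4, 163.7, 267.8, 174.2], 'conf': 0.54}]
blue_cover [{'box': [197.0, 161.2, 260.0, 214.4], 'conf': 0.92}]
green_cover [{'box': [386.4, 263.0, 461.9, 320.1], 'conf': 0.77}]
blue_latch [{'box': [245.2, 160.8, 266.8, 174.5], 'conf': 0.64}]
top [[509.6020913    0.         281.73059808]
 [  0.         509.6020913  207.89910317]
 [  0.           0.           1.        ]] [-0.02580283  0.          0.          0.          0.        ] [[-0.01551948 -0.98954885  0.14336046  0.44404373]
 [-0.99968959  0.01256143 -0.02151584 -0.0214808 ]
 [ 0.01949016 -0.14364988 -0.98943663  0.97870068]
 [ 0.          0.          0.          1.        ]]
blue_knob [{'box': [338.0, 240.6, 350.3, 261.5], 'conf': 0.45}]
blue_cover [{'box': [314.2, 178.4, 395.5, 247.2], 'conf': 0.58}]
green_cover [{'box': [81.3, 197.5, 158.7, 266.3], 'conf': 0.64}]
blue_latch [{'box': [336.4, 240.1, 352.9, 258.8], 'conf': 0.45}]
```

View pics/scene0.png

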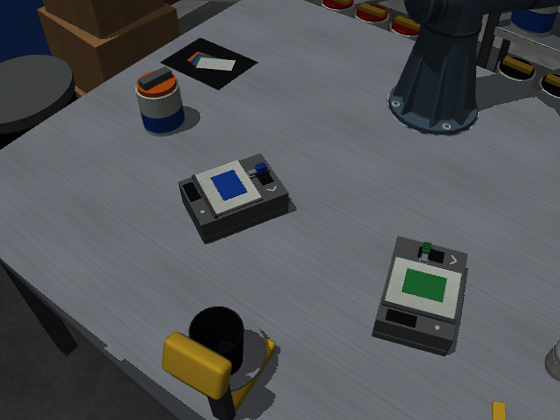

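View pics/top0.png

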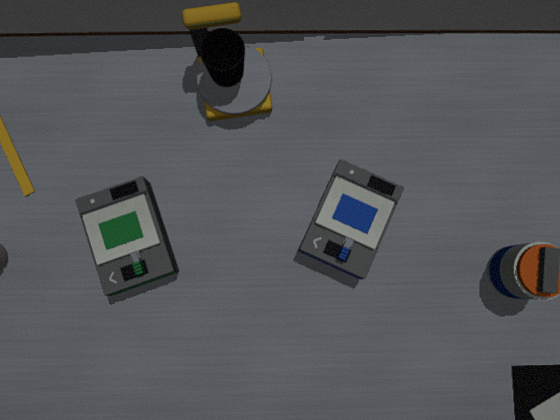

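Run:
```python
import cv2
a=cv2.imread('pics/top0.png')[165:285,290:420]
cv2.imwrite('pics/topc.png',cv2.resize(a,None,fx=5,fy=5,interpolation=cv2.INTER_CUBIC))
a=cv2.imread('pics/scene0.png')[130:240,180:310]
cv2.imwrite('pics/scenec.png',cv2.resize(a,None,fx=5,fy=5,interpolation=cv2.INTER_CUBIC))
```

```text
(no output)
```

View pics/topc.png

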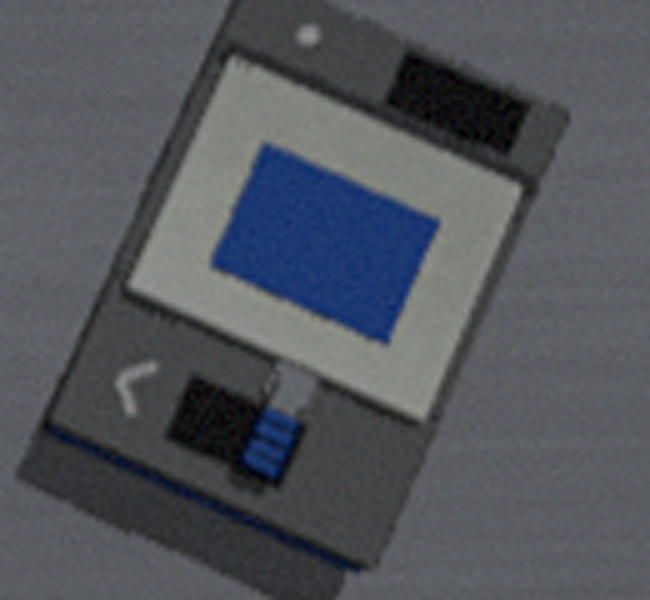

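View pics/scenec.png

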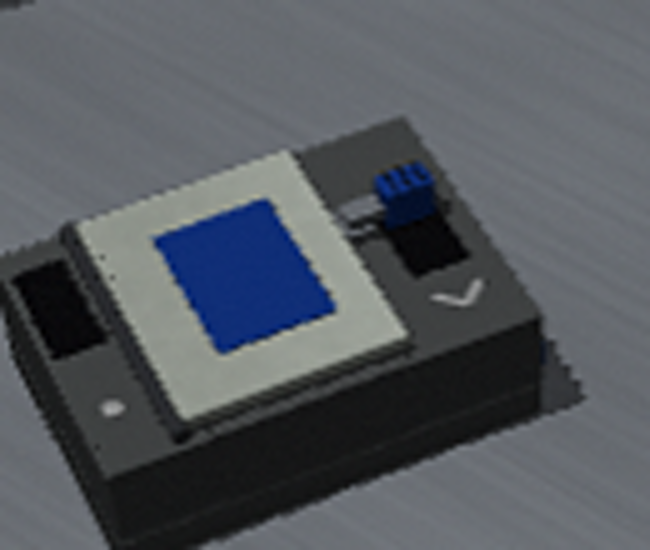

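```bash
cat > h.py <<'E'
from bench import *
import numpy as np, cv2
def ray(c,uv,P=None):
    P=c['pose'] if P is None else P
    n=cv2.undistortPoints(np.array([[uv]],float),c['intrinsics'],c['distortion'])[0,0]
    d=P[:3,:3]@np.array([n[0],n[1],1]); return P[:3,3],d
def onz(c,uv,z,P=None):
    o,d=ray(c,uv,P); return o+d*(z-o[2])/d[2]
E
python3 - <<'E'
from h import *
t=camera('top');s=camera('scene')
ct=[(230,57),(525,185),(425,420),(130,290)]
cs=[(290,150),(75,228),(180,420),(410,345)]
T=[onz(t,(u/5+290-.4,v/5+165-.4),.069) for u,v in ct]
S=[onz(s,(u/5+180-.4,v/5+130-.4),.069) for u,v in cs]
for p in T+S: print(p.round(4))
print('lens',[np.linalg.norm(T[i]-T[(i+1)%4]) for i in range(4)],[np.linalg.norm(S[i]-S[(i+1)%4]) for i in range(4)])
# top: far edge 0-1, near edge 2-3
def frame(fl,fr,nr,nl):
    x=(fl+fr-nl-nr); y=(fl-fr+nl-nr); print('yaw',np.degrees(np.arctan2(x[1],x[0])),np.degrees(np.arctan2(-y[0],y[1])))
    yaw=np.arctan2(x[1],x[0]); n=(nl+nr)/2; c=(fl+fr+nr+nl)/4; u=np.array([np.cos(yaw),np.sin(yaw),0])
    print('near',n,'center',c,'knob est(if centred)',n-u*.03, c-u*.0775)
frame(T[0],T[1],T[2],T[3])
# scene: 0=near right? 
frame(S[2],S[1],S[0],S[3])
print('knobtop top',onz(t,(271/5+290-.4,438/5+165-.4),.08),'scene',onz(s,(405/5+180-.4,180/5+130-.4),.08))
E
```

```text
[ 0.6334 -0.1405  0.069 ]
[ 0.5848 -0.2466  0.069 ]
[ 0.5001 -0.2065  0.069 ]
[ 0.5484 -0.1018  0.069 ]
[ 0.501  -0.2006  0.069 ]
[ 0.5877 -0.2399  0.069 ]
[ 0.6373 -0.137   0.069 ]
[ 0.5552 -0.0925  0.069 ]
lens [np.float64(0.11671941110289678), np.float64(0.09376095893966561), np.float64(0.1153324085844819), np.float64(0.09347450888911492)] [np.float64(0.0950858695394988), np.float64(0.11422028937031074), np.float64(0.09338248949586295), np.float64(0.12092847376291038)]
yaw -24.895492687773796 -24.684128125223552
near [ 0.52420678 -0.15416148  0.069     ] center [ 0.56666487 -0.17386581  0.069     ] knob est(if centred) [ 0.49699446 -0.14153255  0.069     ] [ 0.49636639 -0.14124107  0.069     ]
yaw -26.3991305514353 -26.21818204066807
near [ 0.52813988 -0.14659668  0.069     ] center [ 0.57031674 -0.16753266  0.069     ] knob est(if centred) [ 0.50126833 -0.13325803  0.069     ] [ 0.50089856 -0.13307449  0.069     ]
knobtop top [ 0.49384982 -0.14938276  0.08      ] scene [ 0.49466878 -0.14419422  0.08      ]
```

Request:
arm_command(
  motion="-0.14 -0.15 0 0 0 0 0;-0.14 -0.15 0 0 0 0 0;-0.14 -0.15 0 0 0 0 0;-0.14 -0.15 0 0 0 0 0;-0.14 -0.15 0 0 0 0 0;-0.14 -0.15 0 0 0 0 0;-0.14 -0.15 0 0 0 0 0;-0.14 -0.15 0 0 0 0 0;-0.14 -0.15 0 0 0 0 0;-0.14 -0.15 0 0 0 0 0",
)

```text
time_s: 1.43
eef_pos: [0.359, 0.1585, 0.2306]
eef_rot: [0.002, 0.168, 0.986, 0.002]
wrist_force: [1.0, 0.6, 0.5]
opening: 0.004
```

Request:
arm_command(
  motion="-0.125 -0.152 0.015 0 0 0.01 0;-0.125 -0.152 0.015 0 0 0.01 0;-0.125 -0.152 0.015 0 0 0.01 0;-0.125 -0.152 0.015 0 0 0.01 0;-0.125 -0.152 0.015 0 0 0.01 0;-0.125 -0.152 0.015 0 0 0.01 0;-0.125 -0.152 0.015 0 0 0.01 0;-0.125 -0.152 0.015 0 0 0.01 0;-0.12 -0.15 0.015 0 0 0.01 0;0 0 0 0 0 0 0",
)

```text
time_s: 2.27
eef_pos: [0.47, -0.2042, 0.2071]
eef_rot: [0.01, 0.22, 0.975, 0.001]
wrist_force: [-0.7, -0.1, 0.3]
opening: -0.002
```

Run:
```python
from h import *
from scipy.spatial.transform import Rotation as R
o=get_obs(); print(o['time_s'],o['eef_pos'],o['eef_rot'],o['wrist_force'])
c=camera('wrist'); cv2.imwrite('pics/w1.png',c['img'][:,:,::-1])
print(c['mount'],c['intrinsics'])
for t in ['blue_knob','blue_cover']: print(t,search_frame('wrist',t))
```

```text
2.2667 [ 0.47000417 -0.20422228  0.2070973 ] [0.00958224 0.22048144 0.97534339 0.00117533] [-0.74280269 -0.12930757  0.26706134]
[[ 3.48733356e-04 -9.49794682e-01 -3.12873682e-01  8.00880087e-02]
 [ 9.99999880e-01  4.39263929e-04 -2.18865421e-04 -5.77353404e-04]
 [ 3.45311335e-04 -3.12873568e-01  9.49794721e-01 -1.42244843e-01]
 [ 0.00000000e+00  0.00000000e+00  0.00000000e+00  1.00000000e+00]] [[318.12731334   0.         282.12093645]
 [  0.         318.12731334 209.95043361]
 [  0.           0.           1.        ]]
blue_knob [{'box': [338.1, 182.7, 354.8, 217.5], 'conf': 0.86}]
blue_cover [{'box': [290.8, 208.7, 413.1, 308.5], 'conf': 0.97}]
```

View pics/w1.png

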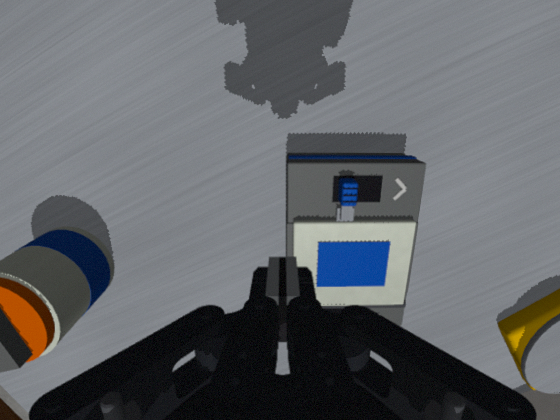

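```bash
python3 - <<'E'
import cv2
a=cv2.imread('pics/w1.png')[125:315,270:440]
cv2.imwrite('pics/w1c.png',cv2.resize(a,None,fx=3.1,fy=3.1,interpolation=cv2.INTER_CUBIC))
E
cat >> h.py <<'E'
from scipy.spatial.transform import Rotation as R
def tool(o):
    P=np.eye(4); w,x,y,z=o['eef_rot']; P[:3,:3]=R.from_quat([x,y,z,w]).as_matrix(); P[:3,3]=o['eef_pos']; return P
E
python3 - <<'E'
from h import *
o=get_obs(); c=camera('wrist'); P=tool(o)@c['mount']; print(tool(o).round(4))
for n,uv,z in [('knob top',(349,190.5),.08),('nl',(416,222),.069),('nr',(293,219.5),.069),('fl',(404.5,305),.069)]:
    print(n,onz(c,uv,z,P).round(4))
E
```

```text
[[-0.9043  0.4264  0.0176  0.4688]
 [ 0.4265  0.9045  0.002  -0.1979]
 [-0.0151  0.0093 -0.9998  0.207 ]
 [ 0.      0.      0.      1.    ]]
knob top [ 0.4874 -0.1412  0.08  ]
nl [ 0.5479 -0.0931  0.069 ]
nr [ 0.495  -0.1983  0.069 ]
fl [ 0.6338 -0.1319  0.069 ]
```

View pics/w1c.png

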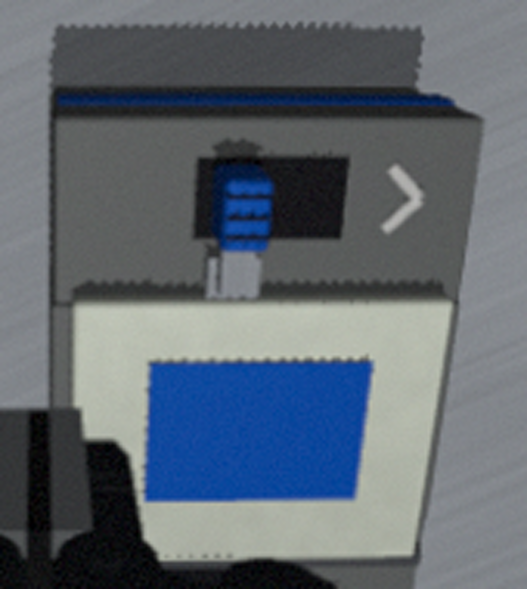

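Run:
```python
from h import *
for i in range(2):
    o=get_obs(); c=camera('wrist'); P=tool(o)@c['mount']; print(o['time_s'],o['eef_pos'],o['dq'].round(3) if hasattr(o['dq'],'round') else o['dq'])
a=c['img'][:,:,::-1][125:315,270:440]
cv2.imwrite('pics/w2c.png',cv2.resize(a,None,fx=3.1,fy=3.1,interpolation=cv2.INTER_CUBIC))
k=search_frame('wrist','blue_knob');print(k,search_frame('wrist','blue_cover'))
np.savez('w2.npz',P=P)
```

```text
2.4667 [ 0.46878135 -0.19707455  0.20714833] [ 0.022 -0.018  0.011  0.001 -0.003 -0.002]
2.5167 [ 0.46887822 -0.19661347  0.20731526] [ 0.016 -0.01   0.004 -0.002 -0.004  0.   ]
[] [{'box': [283.2, 211.5, 405.0, 314.7], 'conf': 0.89}]
```

View pics/w2c.png

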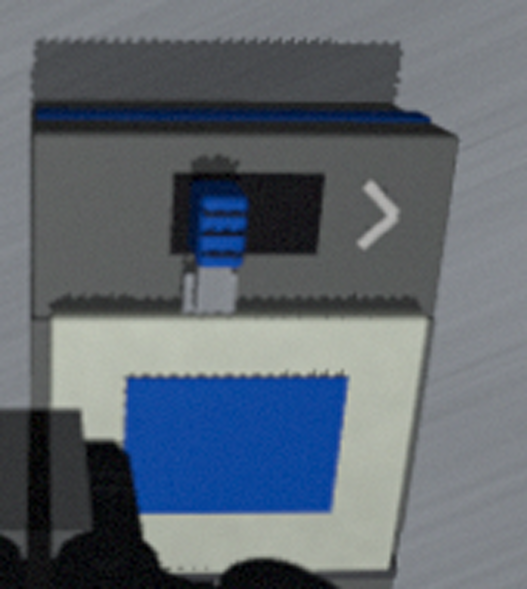

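Run:
```python
from h import *
P=np.load('w2.npz')['P']; c=camera('wrist'); o=get_obs()
f=lambda u,v:(u/3.1+270-.34,v/3.1+125-.34)
k=onz(c,f(223,226),.08,P); nl=onz(c,f(430,316),.069,P); nr=onz(c,f(51,316),.069,P)
y=(nl-nr); print(k,nl,nr,np.linalg.norm(y)); y/=np.linalg.norm(y); x=np.array([y[1],-y[0],0]); print('yaw',np.degrees(np.arctan2(x[1],x[0])))
print('knob rel near mid, along x,y',(k-(nl+nr)/2)@x,(k-(nl+nr)/2)@y)
T=tool(o); print(T.round(4)); print('knob in tool',T[:3,:3].T@(k-T[:3,3]), 'knob rel TCP device x,y',(k-T[:3,3])@x,(k-T[:3,3])@y)
```

```text
[ 0.49078322 -0.14823671  0.08      ] [ 0.54936794 -0.09981746  0.069     ] [ 0.49905674 -0.20590021  0.069     ] 0.11740854926208326
yaw -25.373286616631685
knob rel near mid, along x,y -0.03218503106477485 -0.010148590364842506
[[-9.056e-01  4.237e-01  1.900e-02  4.693e-01]
 [ 4.238e-01  9.058e-01  7.000e-04 -1.967e-01]
 [-1.690e-02  8.600e-03 -9.998e-01  2.077e-01]
 [ 0.000e+00  0.000e+00  0.000e+00  1.000e+00]]
knob in tool [0.0032138  0.05192168 0.12815323] knob rel TCP device x,y -0.0013287862281872373 0.05302195699340198
```

Request:
arm_command(
  motion="0.01 0.03 0.1 0.008 0.016 0 0;0.01 0.03 0.1 0 0 0 0;0 0.03 0.1 0 0 0 0;0 0 0.1 0 0 0 0;0 0 0.1 0 0 0 0;0 0 0.08 0 0 0 0;0 0 0.04 0 0 0 0;0 0 0 0 0 0 0;0 0 0 0 0 0 0",
)

```text
time_s: 3.47
eef_pos: [0.4773, -0.1733, 0.0839]
eef_rot: [0.005, 0.212, 0.977, -0.002]
wrist_force: [-0.0, -1.0, -0.0]
opening: -0.002
```

```bash
cat > st.py <<'E'
from h import *
o=get_obs(); T=tool(o); print(o['time_s'],'\n',T.round(4),o['wrist_force'])
y=np.array([np.sin(np.radians(25.2)),np.cos(np.radians(25.2)),0]); x=np.array([y[1],-y[0],0])
d=np.array([.4908,-.1482,.07])-T[:3,3]
print('knob rel TCP dev x,y,z',d@x,d@y,d[2],'tool',T[:3,:3].T@d)
E
python3 st.py
```

```text
3.4667 
 [[-0.9102  0.414   0.0081  0.4773]
 [ 0.414   0.9103 -0.0059 -0.1733]
 [-0.0098 -0.002  -1.      0.0839]
 [ 0.      0.      0.      1.    ]] [-0.03943712 -0.98463993 -0.02980686]
knob rel TCP dev x,y,z 0.001514385284668562 0.028484910309468096 -0.013941856108133338 tool [-0.0017478   0.02849048  0.01390311]
```

Run:
```python
from h import *
c=camera('scene')
a=c['img'][:,:,::-1][90:240,170:340]
cv2.imwrite('pics/s3.png',cv2.resize(a,None,fx=4,fy=4,interpolation=cv2.INTER_CUBIC))
a=camera('wrist')['img'][:,:,::-1]
cv2.imwrite('pics/w3.png',a)
```

```text
(no output)
```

View pics/s3.png

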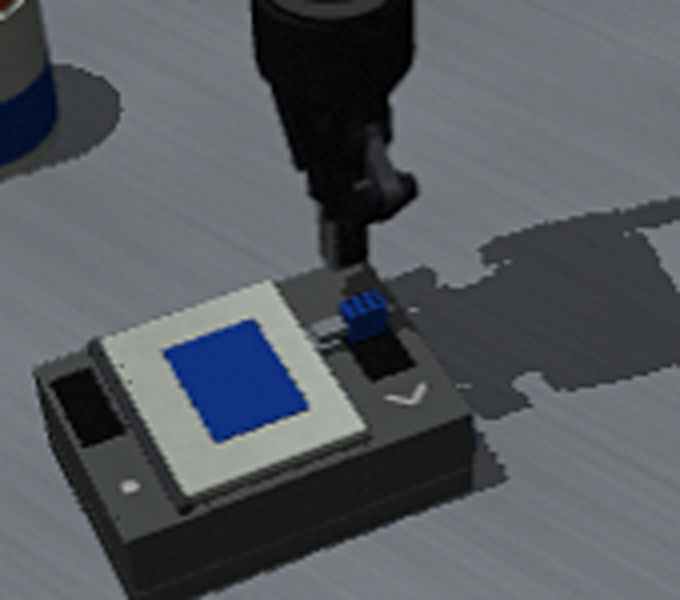

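View pics/w3.png

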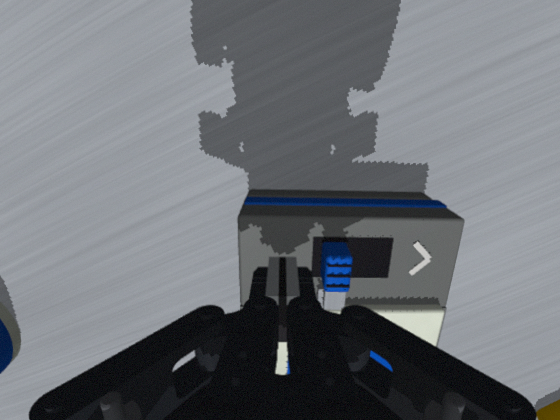

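Request:
arm_command(
  motion="0 0 0.03 0 0 0 0;0 0 0.03 0 0 0 0;0 0 0.02 0 0 0 0;0 0 0 0 0 0 0;0 0 0 0 0 0 0",
)

```text
time_s: 3.98
eef_pos: [0.4803, -0.1756, 0.0706]
eef_rot: [0.008, 0.212, 0.977, -0.004]
wrist_force: [0.6, 1.0, -1.0]
opening: -0.002
```

```bash
python3 st.py
python3 - <<'E'
from h import *
a=camera('wrist')['img'][:,:,::-1]
cv2.imwrite('pics/w4.png',a)
E
```

```text
3.9833 
 [[-0.91    0.4144  0.0151  0.4803]
 [ 0.4143  0.9101 -0.0105 -0.1756]
 [-0.0181 -0.0033 -0.9998  0.0706]
 [ 0.      0.      0.      1.    ]] [ 0.5894687   0.99661611 -1.03752705]
knob rel TCP dev x,y,z -0.0021377240104418402 0.029286900652644356 -0.000585630895571107 tool [0.00178023 0.02931311 0.00045599]
```

View pics/w4.png

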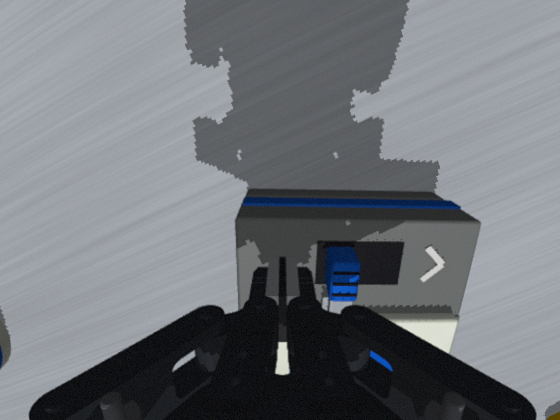

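Request:
arm_command(
  motion="0.02 0 0.01 0 0.016 0 0;0.01 0.02 0.01 0 0 0 0;0 0.03 0 0 0 0 0;0 0.02 0 0 0 0 0;0 0 0 0 0 0 0",
)

```text
time_s: 4.45
eef_pos: [0.4807, -0.1599, 0.0665]
eef_rot: [-0.0, 0.212, 0.977, -0.002]
wrist_force: [-1.1, -1.8, -0.8]
opening: 0.004
```

```bash
python3 st.py
```

```text
4.45 
 [[-9.097e-01  4.152e-01 -1.600e-03  4.807e-01]
 [ 4.152e-01  9.097e-01 -4.100e-03 -1.599e-01]
 [-3.000e-04 -4.400e-03 -1.000e+00  6.650e-02]
 [ 0.000e+00  0.000e+00  0.000e+00  1.000e+00]] [-1.14435884 -1.77265629 -0.75103639]
knob rel TCP dev x,y,z 0.0041810033921762515 0.014875275432962276 0.0035433234401748004 tool [-0.00435473  0.01480997 -0.00360706]
```

Request:
arm_command(
  motion="0 0.02 0 0 0 0 0;0 0.02 0 0 0 0 0;0 0.02 0 0 0 0 0;0 0.02 0 0 0 0 0;0 0 0 0 0 0 0",
)

```text
time_s: 4.87
eef_pos: [0.488, -0.1446, 0.0665]
eef_rot: [-0.0, 0.212, 0.977, -0.003]
wrist_force: [-1.5, -3.1, -1.1]
opening: 0.002
```

```bash
python3 st.py
python3 - <<'E'
from h import *
c=camera('scene')
a=c['img'][:,:,::-1][90:240,170:340]
cv2.imwrite('pics/s5.png',cv2.resize(a,None,fx=4,fy=4,interpolation=cv2.INTER_CUBIC))
E
```

```text
4.8667 
 [[-0.9102  0.4143 -0.0017  0.488 ]
 [ 0.4143  0.9101 -0.0065 -0.1446]
 [-0.0011 -0.0066 -1.      0.0665]
 [ 0.      0.      0.      1.    ]] [-1.46865115 -3.10781599 -1.05419917]
knob rel TCP dev x,y,z 0.004047603138547496 -0.0020675896008354325 0.003453469592926889 tool [-0.00402487 -0.00214155 -0.00343492]
```

View pics/s5.png

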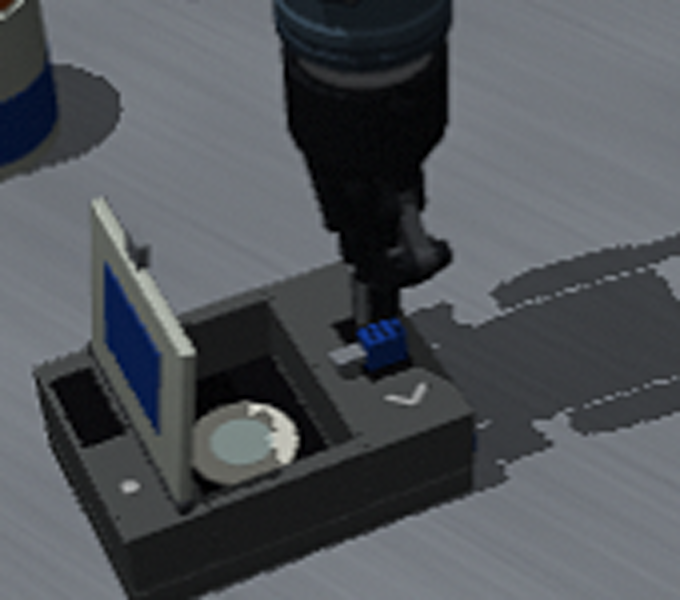

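The cover has sprung up to about vertical and the latch is displaced. I'll hold briefly while it finishes opening, back off and rise.

Request:
arm_command(
  motion="0 0 0 0 0 0 0;0 0 0 0 0 0 0;0 0 0 0 0 0 0;0 0 0 0 0 0 0;0 -0.04 0 0 0 0 0;0 -0.04 0 0 0 0 0;0 -0.04 0 0 0 0 0;0 -0.04 0 0 0 0 0;0 0 0 0 0 0 0;0 0 0 0 0 0 0",
)

```text
time_s: 5.75
eef_pos: [0.4731, -0.1764, 0.0667]
eef_rot: [-0.0, 0.213, 0.977, -0.002]
wrist_force: [0.4, -0.5, 0.3]
opening: 0.002
```

Request:
arm_command(
  motion="0 0 -0.05 0 0 0 0;0 0 -0.1 0 0 0 0;0 0 -0.1 0 0 0 0;0 0 -0.1 0 0 0 0;0 0 -0.1 0 0 0 0;0 0 -0.1 0 0 0 0;0 0 0 0 0 0 0;0 0 0 0 0 0 0;0 0 0 0 0 0 0;0 0 0 0 0 0 0",
)

```text
time_s: 6.58
eef_pos: [0.4729, -0.1737, 0.1856]
eef_rot: [-0.0, 0.212, 0.977, -0.001]
wrist_force: [0.4, 1.7, 0.5]
opening: 0.005
```

```bash
python3 st.py
python3 - <<'E'
from h import *
cv2.imwrite('pics/s6.png',camera('scene')['img'][:,:,::-1])
E
```

```text
6.5833 
 [[-9.098e-01  4.151e-01 -9.000e-04  4.729e-01]
 [ 4.151e-01  9.098e-01 -1.500e-03 -1.737e-01]
 [ 2.000e-04 -1.700e-03 -1.000e+00  1.856e-01]
 [ 0.000e+00  0.000e+00  0.000e+00  1.000e+00]] [0.37468825 1.70073196 0.52611255]
knob rel TCP dev x,y,z 0.005343355128348333 0.030726035910041458 -0.11559866714493153 tool [-0.00572604  0.03085813  0.11554515]
```

View pics/s6.png

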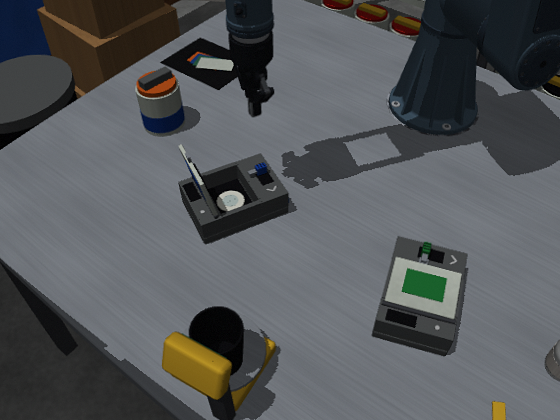

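The blue cover stands open, leaning back past vertical. The green reader is shut and the arm is clear of everything.

```bash
python3 -c "
from bench import *
print(hand_in())"
```

```text
the job is handed in; nothing more can be done
None
```

I slid the blue latch about 15 mm the way its arrow points, using the shut fingers against the side of the knob. The cover sprang open, and I then backed the fingers off and lifted the tool clear. I handed in at about 6.6 s of the 32 s allowed.

**Last checks:** the final scene picture showed the blue cover standing open past vertical and the green cover shut. The gripper was about 115 mm above the reader. Wrist force readings were no more than about 4 N while pushing.

**What was less certain:**
- **Latch travel:** I had no direct reading of it. The 15 mm is estimated from the tool's motion, and the cover coming free agrees with it.
- **Knob position:** the fixed cameras' first estimates of the knob disagreed by about 5 mm, so I used the wrist camera's position (about 0.491, -0.148).
- **First wrist picture:** it was taken while the arm was still settling, and the numbers from it were off, so I measured again from a new picture.
- **Knob detection:** the network missed the knob in that new picture, so I read its pixels by eye.

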